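Set up the folding desk tray on the desk pad

TASK

Take the half-open folding wooden desk tray from the pile of books (its fixed tall wall is good to hold it by), leaving its flaps down for now, and set it down gently, without dropping it, in the middle of the grey desk pad, square with the pad and with the tall wall on the side away from the robot, and let go of it. Then raise its three hinged flaps (front, left and right) fully upright so that it stands as an open box, still in the middle of the pad and square with it. Leave the tumbler and the remote control between the pad and the books where they are.

Things in the scene. Friction and masses are not known exactly. Their poses are not given: they have to be found in the camera images.
- tray: loose plywood desk tray, about 0.6 kg with its flaps. Origin under the centre of its base block, 100 mm (x) x 140 mm (y), 18 mm high. On its +x edge a fixed upright wall; on its -x, +y and -y edges hinged flaps (front, left, right), 55 mm high, 8 mm thick, half open and leaning outwards at the start; hinge lines at the base's top edges. z up.
- wall_top (a point): middle of the top edge of the tray's fixed wall, 88 mm above the tray's underside and 54 mm from its centre along +x. The wall is 8 mm thick (along x) and 140 mm long: pinch it across its thickness from above
- flap_front (a joint): joint (rad) of the front (-x) flap: 0 = lying flat outwards, 1.571 = upright, where a stop ends its travel; starts 0.3 to 0.8. A stiff friction hinge (0.04 N m): it stays at any angle it is left at.
- flap_left (a joint): joint (rad) of the left (+y) flap: 0 = lying flat outwards, 1.571 = upright, where a stop ends its travel; starts 0.3 to 0.8. A stiff friction hinge (0.04 N m): it stays at any angle it is left at.
- flap_right (a joint): joint (rad) of the right (-y) flap: 0 = lying flat outwards, 1.571 = upright, where a stop ends its travel; starts 0.3 to 0.8. A stiff friction hinge (0.04 N m): it stays at any angle it is left at.
- flap_front_edge (a point): middle of the free edge of the front flap, on its inner (upper) face, 55 mm from its hinge line. The hinge line is at x = -50 mm in the tray's frame, 18 mm above the underside; the flap is 140 mm long. The inner face passes through the hinge line; the 8 mm thickness lies on the outer (lower) side.
- flap_left_edge (a point): middle of the free edge of the left flap, on its inner (upper) face, 55 mm from its hinge line. The hinge line is at y = +70 mm in the tray's frame, 18 mm above the underside; the flap is 100 mm long. The inner face passes through the hinge line; the 8 mm thickness lies on the outer (lower) side.
- flap_right_edge (a point): middle of the free edge of the right flap, on its inner (upper) face, 55 mm from its hinge line. The hinge line is at y = -70 mm in the tray's frame, 18 mm above the underside; the flap is 100 mm long. The inner face passes through the hinge line; the 8 mm thickness lies on the outer (lower) side.
- pad: thin grey desk pad fixed to the desk, 200 mm (x) x 270 mm (y), 3 mm thick; origin under its centre, its x axis points away from the robot (to within about 15 degrees)
- books: fixed pile of two books, 210 mm (x) x 152 mm (y), top 55 mm above the desk; origin under its centre. The tray starts on top.
- tumbler: bystander: blue plastic tumbler, 68 mm wide, 100 mm tall; origin under its centre
- remote: bystander: black remote control lying flat, 150 x 45 x 18 mm, long along its x; origin under its centre

How it is judged:
By the outcome, as a careful person would: the job done as asked, in the order asked, and still so for the second after the job is handed in, with the robot touching nothing.
It also fails if it takes over 72 s, if anything falls off the work surface, if the arm or the gripper's body presses on something with over 40 N, if the wrist force passes 120 N, or if a joint passes its speed limit or range.

ROBOT

A 7-joint arm with a two-finger parallel gripper is mounted at the origin on the work surface. World frame = base frame: x ahead of the robot, y to its left, z up, the work surface at z = 0. Lengths are in m, angles in rad, forces in N, time in s.
With the tool pointing down it reaches from about 0.425 to 0.95 m from the base axis. Payload 4.7 kg.
Tool frame: the origin (TCP) lies midway between the tips of the shut fingers; the grasp point (between the pads) lies 19 mm behind it (ctrl.grip_point_offset is the distance from the TCP to the grasp point, in m); z points along the fingers, y is the line along which they close (so a half turn about z gives the same grasp; the last joint's range is limited). The gripper opens to 87 mm and grips with 3 to 60 N. Pads are 19 mm wide; open, the fingers measure 117 mm over their backs; the gripper's body (75 mm by 190 mm) begins 51 mm behind the grasp point.
Start: joints at [1.074, 0.469, -0.049, 1.532, 0.024, 1.141, -0.082], TCP at [0.304, -0.602, 0.223] pointing down, gripper open.
Joint ranges: [-2.59, 2.59], [-0.33, 1.99], [-1.39, 1.29], [0.1, 2.45], [-1.04, 4.18], [0.21, 1.99], [-2.66, 2.66]. Speed limits (rad/s): [2.57, 2.57, 3.14, 3.14, 3.14, 3.14, 3.14].

INTERFACE

Orientations are given as a unit quaternion [w, x, y, z].
In Python, from cell import ctrl, optics gives the robot as it stands. The module is installed in compiled form; this text tells all that it offers.
- The arm moves only by the tool servo_tool, never from a script. Its argument "moves" is a list of rows, each a list of 3 entries, a list of its own where there are three numbers: the closure, from -1 (fully open) to 1 (shut), then the shift along the tool's x, y, z in m, then the turn, a rotation vector about the tool's x, y, z in rad. A call has 1 to 20 rows; each row is the pose to reach, as a shift and turn from the pose commanded when the call began, along the tool's axes at that moment; what a row does not reach only later rows make up. A row lasts 1/12 s, in which the tool goes at most 41.7 mm and 7.16 degrees, less where a joint would pass 70% of its speed; a pose out of reach is approached as far as the arm can. A call with a gripper value outside its range is refused whole. The fingers move at their own pace and stop on an object; "squeeze" is the grip in N (left out, the last holds). Time passes only in rows, so rows that repeat a pose let the fingers close. It gives the time, the measured TCP pose, the force, the opening and the grip force at its end, in the units of the state.
- ctrl.read_state(): the state, without advancing time (a new reading comes with each control period).
- optics.snapshot(name): name is "side" or "top" or "wrist"; returns a dict with "img" (420x560x3 uint8, red, green, blue), "intrinsics" (3x3 intrinsics, pixels), "D" ([k1, k2, p1, p2, k3] as OpenCV has them; the pictures are not rectified), "cam_to_world" (4x4, takes a point from camera to world coordinates). Camera axes: x right, y down, z forward; pixel columns grow to the right and rows downward; lengths in m; the calibration is good to about 2 mm. A picture is of the moment at which its call begins. There is no depth.
- ctrl.job_done(): hands the job in; it is judged then, once.
The state is a dict: "t": time; "qpos": joint angles; "dq": joint speeds; "joint_efforts": joint torques, N m; "position": TCP position; "eef_rot": TCP orientation; "ft_force": force on the tool from outside, world axes, zero at the start; "moment": the same for the moment, N m; "gripper_width": opening from 0.0 (shut) to 1.0 (fully open); "grip_force": force on a finger pad.
Only numpy, scipy, OpenCV 4.12 (cv2) and the standard library are available. Lean on these libraries where they do the work, as an engineer would, in place of code of your own. Each camera call takes 0.05 s, during which the arm holds its last target. There are 200 camera calls.

## Working session

There is one attempt and no reset: what is moved stays moved. The work goes in short steps, Python scripts to look and compute and a tool call to move; the robot and the scene stay as the last step left them, time stands still between calls to the robot, and variables do not carry over. Pictures are saved under pics/ and viewed, at most 10 in all, crops included, and the job is handed in when it is done.

Besides the shell and the picture viewer there is one more tool, called after "Emit:" in YAML: its name, and indented under it one key for each argument. servo_tool: Moves the arm, as the interface text tells. Its arguments: {"type":"object","properties":{"moves":{"type":"array"},"squeeze":{"type":"number"}},"required":["moves"]}

```bash
mkdir -p pics
cat > h.py <<'E'
import numpy as np, cv2
from cell import ctrl, optics
def snap(name, fn):
    s=optics.snapshot(name); cv2.imwrite(f'pics/{fn}.png', s['img'][:,:,::-1]); np.savez(f'pics/{fn}.npz', **{k:np.array(v) for k,v in s.items()}); return s
def load(fn): return dict(np.load(f'pics/{fn}.npz'))
def px2w(s,uv,z):
    uv=np.array(uv,float).reshape(-1,1,2)
    n=cv2.undistortPoints(uv,np.array(s['intrinsics'],float),np.array(s['D'],float))[:,0]
    T=np.array(s['cam_to_world']); d=np.c_[n,np.ones(len(n))]@T[:3,:3].T
    o=T[:3,3]; z=np.broadcast_to(z,len(n)); return o+d*((z-o[2])/d[:,2])[:,None]
def w2px(s,P):
    T=np.linalg.inv(np.array(s['cam_to_world'])); 
    return cv2.projectPoints(np.array(P,float).reshape(-1,1,3),cv2.Rodrigues(T[:3,:3])[0],T[:3,3],np.array(s['intrinsics'],float),np.array(s['D'],float))[0][:,0]
E
python3 - <<'E'
from h import *
a=snap('top','top0');b=snap('side','side0')
for s in(a,b): print(np.round(s['cam_to_world'],3).tolist())
st=ctrl.read_state(); print(st['position'],st['eef_rot'],ctrl.grip_point_offset,st['gripper_width'])
E
```

```text
[[-0.015, -0.983, 0.185, 0.379], [-1.0, 0.011, -0.019, 0.032], [0.016, -0.185, -0.983, 1.112], [0.0, 0.0, 0.0, 1.0]]
[[-0.995, -0.054, 0.087, 0.469], [-0.102, 0.624, -0.775, 0.851], [-0.012, -0.78, -0.626, 0.799], [0.0, 0.0, 0.0, 1.0]]
[ 0.30413201 -0.60199243  0.2215988 ] [-8.49050341e-04  9.72769640e-01  2.31772409e-01 -2.40731259e-04] 0.0187 0.9992866297925332
```

View pics/top0.png

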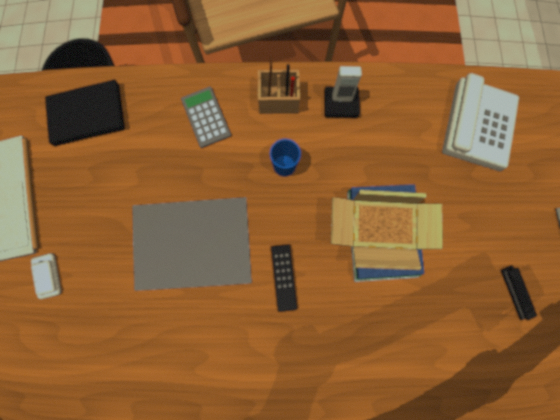

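View pics/side0.png

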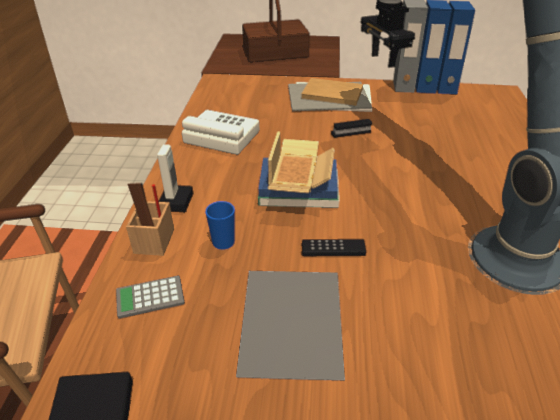

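The top view shows the pad with corners near (132,204), (248,198), (251,283) and (134,290). The tray is on the books with its wall at about (358–425, 191–203), the tumbler is at (285,157) and the remote at (284,278). I'll enlarge the tray and segment the pad.

Run:
```python
from h import *
a=load('top0');b=load('side0')
for s,box in((a,(120,190,260,300)),(b,(230,262,355,385))):
    im=s['img'].astype(int); m=((im.max(2)-im.min(2))<28)&(im.max(2)<150)&(im.max(2)>60)
    k=np.zeros_like(m);x0,y0,x1,y1=box;k[y0:y1,x0:x1]=1
    m=cv2.morphologyEx((m&k).astype(np.uint8),cv2.MORPH_OPEN,np.ones((5,5)))
    c=max(cv2.findContours(m,0,1)[0],key=cv2.contourArea)
    w=px2w(s,c[:,0],0.003)[:,:2].astype(np.float32)*1000
    print(cv2.minAreaRect(w), cv2.contourArea(c))
A=cv2.resize(a['img'][180:285,325:450],None,fx=4.5,fy=4.5,interpolation=2)[:,:,::-1]
cv2.imwrite('pics/c1.png',A)
B=cv2.resize(b['img'][130:210,250:350],None,fx=7,fy=7,interpolation=2)[:,:,::-1]
cv2.imwrite('pics/c2.png',B)
```

```text
((515.8831787109375, 228.20114135742188), (194.94223022460938, 265.23028564453125), 3.416529893875122) 9314.5
((515.3549194335938, 231.92193603515625), (197.62734985351562, 265.97216796875), 3.5354061126708984) 10160.5
```

View pics/c1.png

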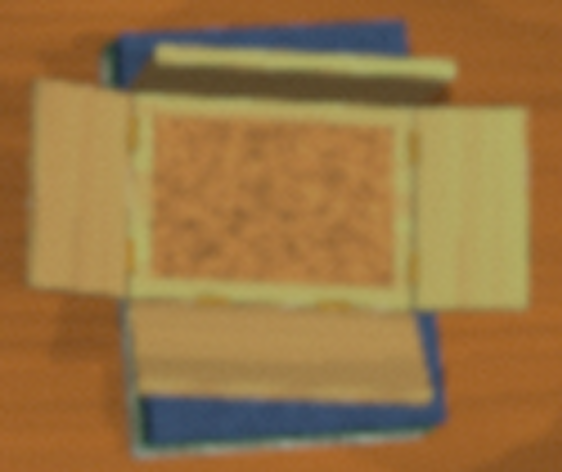

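View pics/c2.png

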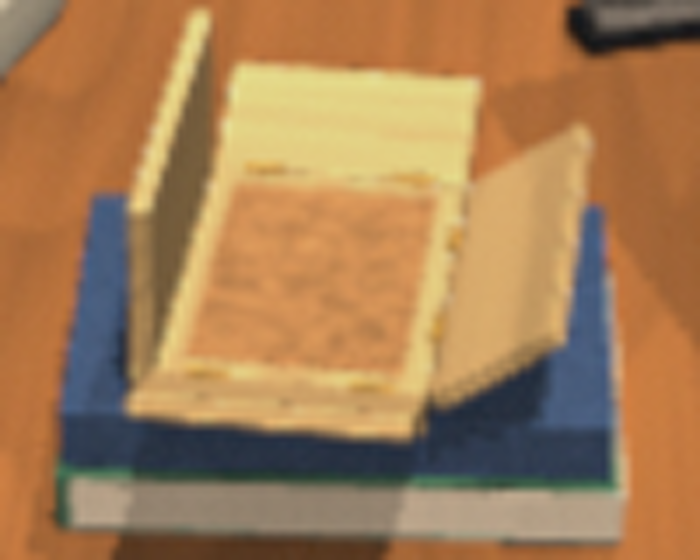

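The crops show the wall's top edge running from (155,55) to (456,70) in c1, and from (200,12) to (140,208) in c2. The base corners are visible in c1. I'll fit the tray's pose and flap angles.

Run:
```python
from h import *
from scipy.optimize import least_squares
a=load('top0');b=load('side0')
def pts(p):
    x,y,t,f,l,r=p
    L=[[54,70,88],[54,-70,88],[-50,70,18],[-50,-70,18]]
    F=[[-50-55*np.cos(f),sy*70,18+55*np.sin(f)] for sy in(1,-1)]
    Lf=[[sx*50,70+55*np.cos(l),18+55*np.sin(l)] for sx in(1,-1)]
    R=[[sx*50,-70-55*np.cos(r),18+55*np.sin(r)] for sx in(1,-1)]
    P=np.array(L+F+Lf+R)/1000
    c,s=np.cos(t),np.sin(t)
    return P@np.array([[c,s,0],[-s,c,0],[0,0,1]])+[x,y,.055]
oa=(np.array([[155,55],[456,70],[128,298],[412,308],[142,380],[432,390],[35,80],[30,287],[527,108],[527,308]])+.5)/4.5-.5+[325,180]
ib=[0,1,3,4,5,8,9]
ob=(np.array([[200,12],[140,208],[470,185],[560,338],[583,125],[237,65],[480,80]],float)+.5)/7-.5+[250,130]
ib=[1,0,3,4,5,8,9]
def res(p):
    P=pts(p); return np.r_[(w2px(a,P)-oa).ravel(),(w2px(b,P[ib])-ob).ravel()]
r=least_squares(res,[.55,-.15,0,.6,.5,.5],loss='soft_l1')
print(np.round(r.x,4)); print(np.round(res(r.x).reshape(-1,2),1).tolist())
p=pts(r.x); print('walltop',p[:2].mean(0), np.degrees(r.x[2]))
st=ctrl.read_state()
from scipy.spatial.transform import Rotation as R
w,x,y,z=st['eef_rot']; print(np.round(R.from_quat([x,y,z,w]).as_matrix(),3).tolist())
# bystanders
print(px2w(a,[[285,150]],.1), px2w(a,[[284,278]],.018))
```

```text
[ 0.5432 -0.2089 -0.0579  0.6278  0.4255  0.2506]
[[0.2, -0.2], [-0.5, -0.2], [0.0, -0.0], [0.2, 0.3], [-1.1, 1.2], [-0.0, 1.4], [0.0, -0.1], [-0.0, 0.2], [-0.5, -0.1], [0.1, 0.5], [0.1, -0.8], [-0.4, -0.4], [-0.7, -0.5], [-0.8, -1.4], [0.0, -0.8], [-0.6, -0.3], [-0.1, 0.2]]
walltop [ 0.59707772 -0.21200164  0.143     ] -3.3200104061252986
[[0.893, 0.451, -0.001], [0.451, -0.893, 0.002], [-0.0, -0.002, -1.0]]
[[0.70568213 0.00853531 0.1       ]] [[0.43320943 0.01335387 0.018     ]]
```

```bash
cat >> h.py <<'E'
from scipy.spatial.transform import Rotation as R
def Rst():
    w,x,y,z=ctrl.read_state()['eef_rot']; return R.from_quat([x,y,z,w])
def Rdown(yaw): # tool z down, tool y at world angle yaw (deg)
    t=np.radians(yaw); y=np.array([np.cos(t),np.sin(t),0]); z=np.array([0,0,-1.]); return R.from_matrix(np.c_[np.cross(y,z),y,z])
def go(p,Rt,cur=None,Rc=None):
    p=np.array(p); c=ctrl.read_state()['position'] if cur is None else np.array(cur); r=Rc or Rst()
    print('shift',np.round(r.inv().apply(p-c),4),'turn',np.round((r.inv()*Rt).as_rotvec(),4))
E
python3 - <<'E'
from h import *
go([.597,-.212,.23],Rdown(-3.3),cur=[.304,-.602,.223])
E
```

```text
shift [ 0.4374 -0.216  -0.0067] turn [-1.6000e-03 -9.0000e-04 -1.0454e+00]
```

Emit:
servo_tool:
  moves:
    - [-1,[0.437,-0.216,-0.007],[0,0,-1.045]]
    - [-1,[0.437,-0.216,-0.007],[0,0,-1.045]]
    - [-1,[0.437,-0.216,-0.007],[0,0,-1.045]]
    - [-1,[0.437,-0.216,-0.007],[0,0,-1.045]]
    - [-1,[0.437,-0.216,-0.007],[0,0,-1.045]]
    - [-1,[0.437,-0.216,-0.007],[0,0,-1.045]]
    - [-1,[0.437,-0.216,-0.007],[0,0,-1.045]]
    - [-1,[0.437,-0.216,-0.007],[0,0,-1.045]]
    - [-1,[0.437,-0.216,-0.007],[0,0,-1.045]]
    - [-1,[0.437,-0.216,-0.007],[0,0,-1.045]]
    - [-1,[0.437,-0.216,-0.007],[0,0,-1.045]]
    - [-1,[0.437,-0.216,-0.007],[0,0,-1.045]]
    - [-1,[0.437,-0.216,-0.007],[0,0,-1.045]]
    - [-1,[0.437,-0.216,-0.007],[0,0,-1.045]]
    - [-1,[0.437,-0.216,-0.007],[0,0,-1.045]]
    - [-1,[0.437,-0.216,-0.007],[0,0,-1.045]]
    - [-1,[0.437,-0.216,-0.007],[0,0,-1.045]]

```text
t: 1.52
position: [0.5961, -0.2146, 0.2294]
eef_rot: [0.0, 0.728, 0.685, -0.0]
ft_force: [0.0, -0.3, 0.0]
gripper_width: 0.996
grip_force: 0.0
```

Run:
```python
from h import *
snap('wrist','w1')
go([.597,-.212,.106],Rdown(-3.3))
```

```text
shift [0.0025 0.0007 0.1235] turn [-0.0004  0.0006 -0.0031]
```

View pics/w1.png

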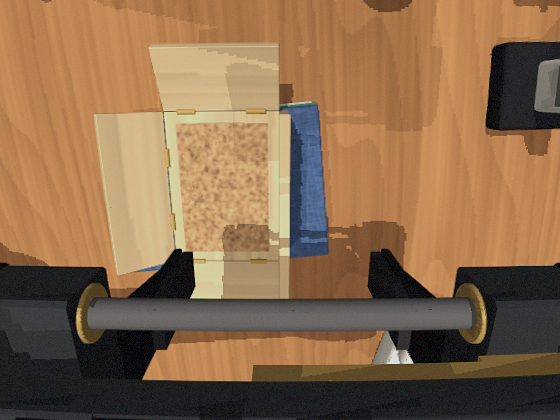

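The wrist view shows the wall's top edge at column 285, midway between the fingers (about 185 and 375). I'll descend and grip.

Emit:
servo_tool:
  moves:
    - [-1,[0.0025,0,0.03],[0,0,0]]
    - [-1,[0.0025,0,0.06],[0,0,0]]
    - [-1,[0.0025,0,0.09],[0,0,0]]
    - [-1,[0.0025,0,0.11],[0,0,0]]
    - [-1,[0.0025,0,0.124],[0,0,0]]
    - [-1,[0.0025,0,0.124],[0,0,0]]
    - [1,[0.0025,0,0.124],[0,0,0]]
    - [1,[0.0025,0,0.124],[0,0,0]]
    - [1,[0.0025,0,0.124],[0,0,0]]
    - [1,[0.0025,0,0.124],[0,0,0]]
    - [1,[0.0025,0,0.124],[0,0,0]]
    - [1,[0.0025,0,0.124],[0,0,0]]
    - [1,[0.0025,0,0.124],[0,0,0]]
    - [1,[0.0025,0,0.124],[0,0,0]]
  squeeze: 50

```text
t: 2.73
position: [0.5973, -0.2101, 0.1057]
eef_rot: [0.0, 0.727, 0.686, 0.0]
ft_force: [-1.2, -0.3, -0.5]
gripper_width: 0.479
grip_force: 0.0
```

Fingers are still closing.

Emit:
servo_tool:
  moves:
    - [1,[0,0,0],[0,0,0]]
    - [1,[0,0,0],[0,0,0]]
    - [1,[0,0,0],[0,0,0]]
    - [1,[0,0,0],[0,0,0]]
    - [1,[0,0,0],[0,0,0]]
    - [1,[0,0,0],[0,0,0]]
    - [1,[0,0,0],[0,0,0]]
    - [1,[0,0,0],[0,0,0]]
    - [1,[0,0,0],[0,0,0]]

```text
t: 3.48
position: [0.5978, -0.2101, 0.1057]
eef_rot: [0.0, 0.727, 0.686, 0.0]
ft_force: [2.8, -0.3, -2.0]
gripper_width: 0.089
grip_force: 50.0
```

Emit:
servo_tool:
  moves:
    - [1,[0,0,-0.005],[0,0,0]]
    - [1,[0,0,-0.015],[0,0,0]]
    - [1,[0,0,-0.03],[0,0,0]]
    - [1,[0,0,-0.05],[0,0,0]]
    - [1,[0,0,-0.07],[0,0,0]]
    - [1,[0,0,-0.09],[0,0,0]]
    - [1,[0,0,-0.11],[0,0,0]]
    - [1,[0,0,-0.12],[0,0,0]]
    - [1,[0,0,-0.12],[0,0,0]]

```text
t: 4.23
position: [0.598, -0.2104, 0.2281]
eef_rot: [0.002, 0.727, 0.686, 0.001]
ft_force: [1.6, 0.4, -6.9]
gripper_width: 0.083
grip_force: 49.9
```

Run:
```python
from h import *
s=snap('side','side1')
cv2.imwrite('pics/c3.png',cv2.resize(s['img'][60:220,210:400],None,fx=3.7,fy=3.7,interpolation=2)[:,:,::-1])
print(ctrl.read_state()['moment'])
t=np.radians(3.5); d=np.array([.0545*np.cos(t),.0545*np.sin(t)])
print(d+[.5155,.230])
go([.5155+d[0],.230+d[1],.2257],Rdown(3.5))
```

```text
[ 0.02165657 -0.41062129 -0.03934526]
[0.56989835 0.23332715]
shift [ 4.412e-01 -5.300e-02  2.000e-04] turn [ 0.001   0.0006 -0.1192]
```

View pics/c3.png

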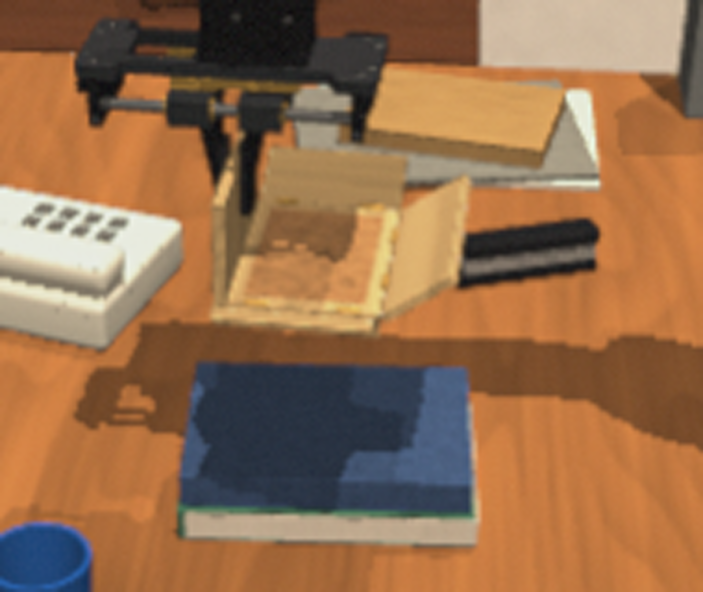

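The tray is held level, with the lower edge of its wall at about (215,318) in c3. I'll carry it to above the pad.

Emit:
servo_tool:
  moves:
    - [1,[0.01,-0.001,0],[0,0,-0.002]]
    - [1,[0.03,-0.003,0],[0,0,-0.006]]
    - [1,[0.06,-0.007,0],[0,0,-0.015]]
    - [1,[0.095,-0.011,0],[0,0,-0.025]]
    - [1,[0.13,-0.015,0],[0,0,-0.035]]
    - [1,[0.165,-0.02,0],[0,0,-0.045]]
    - [1,[0.2,-0.024,0],[0,0,-0.055]]
    - [1,[0.235,-0.028,0],[0,0,-0.065]]
    - [1,[0.27,-0.033,0],[0,0,-0.075]]
    - [1,[0.305,-0.037,0],[0,0,-0.085]]
    - [1,[0.34,-0.041,0],[0,0,-0.095]]
    - [1,[0.375,-0.045,0],[0,0,-0.105]]
    - [1,[0.405,-0.049,0],[0,0,-0.112]]
    - [1,[0.428,-0.052,0],[0,0,-0.117]]
    - [1,[0.44,-0.053,0],[0,0,-0.119]]
    - [1,[0.443,-0.054,0],[0,0,-0.119]]
    - [1,[0.443,-0.054,0],[0,0,-0.119]]
    - [1,[0.443,-0.054,0],[0,0,-0.119]]

```text
t: 5.78
position: [0.5692, 0.2326, 0.2246]
eef_rot: [0.001, 0.686, 0.728, -0.001]
ft_force: [0.1, -0.5, -7.7]
gripper_width: 0.089
grip_force: 49.9
```

Run:
```python
from h import *
go([.5694,.235,.0537],Rdown(3.5))
snap('top','top2');snap('side','side2')
a=load('top2');b=load('side2')
A=cv2.resize(a['img'][160:310,100:280],(560,467),interpolation=2)[:,:,::-1]
cv2.imwrite('pics/c4.png',A)
```

```text
shift [0.0029 0.0005 0.1709] turn [-0.0013  0.003  -0.0023]
```

Emit:
servo_tool:
  moves:
    - [1,[0.001,0,0.01],[0,0,0]]
    - [1,[0.002,0,0.035],[0,0,0]]
    - [1,[0.003,0,0.065],[0,0,0]]
    - [1,[0.003,0,0.095],[0,0,-0.002]]
    - [1,[0.003,0,0.12],[0,0,-0.002]]
    - [1,[0.003,0,0.14],[0,0,-0.002]]
    - [1,[0.003,0,0.152],[0,0,-0.002]]
    - [1,[0.003,0,0.158],[0,0,-0.002]]
    - [1,[0.003,0,0.162],[0,0,-0.002]]
    - [1,[0.003,0,0.162],[0,0,-0.002]]
    - [1,[0.003,0,0.162],[0,0,-0.002]]

```text
t: 6.8
position: [0.5697, 0.2386, 0.0647]
eef_rot: [0.0, 0.685, 0.729, 0.001]
ft_force: [-0.0, 0.6, -7.0]
gripper_width: 0.087
grip_force: 49.9
```

Run:
```python
from h import *
go([.5694,.235,.0537],Rdown(3.5)); print(ctrl.read_state()['ft_force'])
b=snap('side','side3')
cv2.imwrite('pics/c5.png',cv2.resize(b['img'][215:385,215:375],None,fx=3.5,fy=3.5,interpolation=2)[:,:,::-1])
```

```text
shift [-0.0036 -0.0005  0.011 ] turn [ 0.0021 -0.0008  0.0016]
[-0.01143556  0.58125624 -7.04189783]
```

View pics/c5.png

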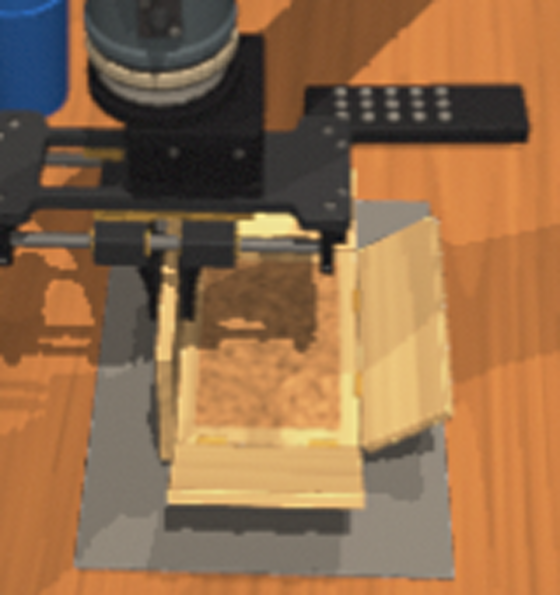

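The tray hovers level over the pad. I'll correct y by −3.5 mm and lower the last 11 mm slowly.

Emit:
servo_tool:
  moves:
    - [1,[-0.002,0,0.001],[0,0,0]]
    - [1,[-0.0035,0,0.003],[0,0,0]]
    - [1,[-0.0035,0,0.005],[0,0,0]]
    - [1,[-0.0035,0,0.007],[0,0,0]]
    - [1,[-0.0035,0,0.008],[0,0,0]]
    - [1,[-0.0035,0,0.009],[0,0,0]]
    - [1,[-0.0035,0,0.0095],[0,0,0]]
    - [1,[-0.0035,0,0.01],[0,0,0]]
    - [1,[-0.0035,0,0.01],[0,0,0]]

```text
t: 7.6
position: [0.5691, 0.2348, 0.0538]
eef_rot: [0.0, 0.685, 0.729, -0.0]
ft_force: [-1.0, -0.2, -5.4]
gripper_width: 0.085
grip_force: 50.0
```

Emit:
servo_tool:
  moves:
    - [1,[0,0,0.0005],[0,0,0]]
    - [1,[0,0,0.001],[0,0,0]]
    - [1,[0,0,0.001],[0,0,0]]
    - [1,[0,0,0.001],[0,0,0]]

```text
t: 7.93
position: [0.5692, 0.2348, 0.0536]
eef_rot: [0.0, 0.685, 0.729, 0.0]
ft_force: [-2.7, -2.5, 4.9]
gripper_width: 0.087
grip_force: 50.0
```

Contact. Release, then rise.

Emit:
servo_tool:
  moves:
    - [0.7,[0,0,0],[0,0,0]]
    - [0.4,[0,0,0],[0,0,0]]
    - [0,[0,0,0],[0,0,0]]
    - [0,[0,0,0],[0,0,0]]
    - [0,[0,0,0],[0,0,0]]
    - [0,[0,0,0],[0,0,0]]
    - [0,[0,0,0],[0,0,0]]
    - [0,[0,0,-0.03],[0,0,0]]
    - [0,[0,0,-0.07],[0,0,0]]
    - [0,[0,0,-0.11],[0,0,0]]
    - [0,[0,0,-0.15],[0,0,0]]
    - [0,[0,0,-0.15],[0,0,0]]

```text
t: 8.93
position: [0.5731, 0.2378, 0.2115]
eef_rot: [0.003, 0.685, 0.729, 0.007]
ft_force: [0.4, 0.9, 1.0]
gripper_width: 0.501
grip_force: 0.0
```

Run:
```python
from h import *
a=snap('top','top4');b=snap('side','side4')
A=cv2.resize(a['img'][190:300,125:260],None,fx=4,fy=4,interpolation=2)[:,:,::-1]
B=cv2.resize(b['img'][235:385,225:360],None,fx=4,fy=4,interpolation=2)[:,:,::-1]
A=cv2.copyMakeBorder(A,0,B.shape[0]-A.shape[0],0,0,0)
M=np.hstack([A,B])  # 1080 wide
cv2.imwrite('pics/c6.png',cv2.resize(M,(800,int(M.shape[0]*800/1080)),interpolation=3)); print(M.shape)
```

```text
(600, 1080, 3)
```

View pics/c6.png

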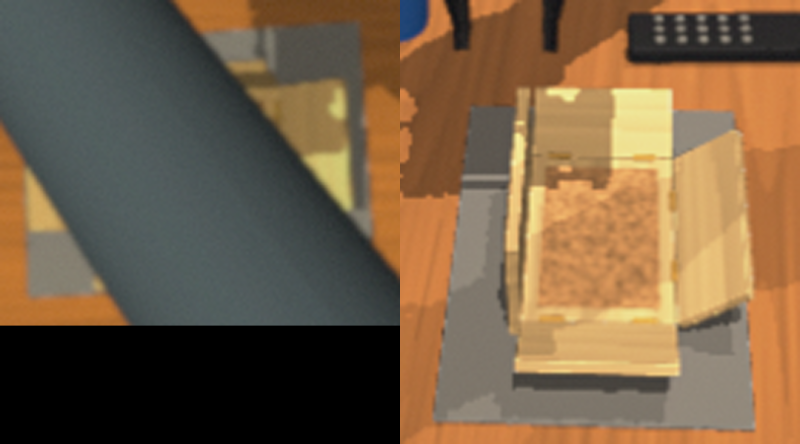

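The composite shows the tray released on the pad. In the side half, the front-edge corners are at (738,132) and (750,295), the base corners at (673,158), (675,322) and (525,322), and the left flap's edge runs (517,365)–(678,370).

Run:
```python
from h import *
from scipy.optimize import least_squares
b=load('side4')
def pts(p):
    x,y,t,f,l,r=p
    L=[[-50,-70,18],[-50,70,18],[50,70,18]]
    F=[[-50-55*np.cos(f),sy*70,18+55*np.sin(f)] for sy in(-1,1)]
    Lf=[[sx*50,70+55*np.cos(l),18+55*np.sin(l)] for sx in(1,-1)]
    Q=[[sx*50,-70-55*np.cos(r),18+55*np.sin(r)] for sx in(1,-1)]
    P=np.array(L+F+Lf+Q+[[58,-70,88]])/1000
    c,s=np.cos(t),np.sin(t)
    return P@np.array([[c,s,0],[-s,c,0],[0,0,1]])+[x,y,.003]
o=np.array([[673,158],[675,322],[525,322],[738,132],[750,295],[517,361],[678,368],[535,88],[672,88],[517,90]],float)
o=(o-[400,0])/2.963; o=(o+.5)/1-.5+[225,235]
f=lambda p:(w2px(b,pts(p))-o).ravel()
r=least_squares(f,[.515,.23,.06,.63,.43,.3],loss='soft_l1')
print(np.round(r.x,4),np.degrees(r.x[2])); print(np.round(f(r.x).reshape(-1,2),1).tolist())
```

```text
[0.5127 0.2326 0.0647 0.6154 0.4896 0.3343] 3.7085208594694925
[[-0.3, 0.4], [0.6, 0.8], [-1.4, -0.4], [0.0, -0.7], [0.3, 0.2], [-0.6, 0.5], [0.9, -0.5], [0.0, -0.4], [-0.2, 0.4], [0.3, -0.8]]
```

```bash
cat >> h.py <<'E'
TR=[.514,.231,3.6]
SIDE={'left':(90,.070),'right':(-90,.070),'front':(180,.050)}
def fpose(side,th,al,s,ret=0.,back=0.,h=.0095,ysign=1,lat=0.):
    """TCP pose (p,R): finger face touches flap's outer corner at flap angle th, tool tilted al (deg)"""
    a0,hd=SIDE[side]; yaw=np.radians(TR[2]+a0); al=np.radians(al)
    U=np.array([np.cos(yaw),np.sin(yaw),0]); Z=np.array([0,0,1.])
    O=.055*np.array([np.cos(th),np.sin(th)])+.008*np.array([np.sin(th),-np.cos(th)])
    f=np.sin(al)*U+np.cos(al)*Z; n=-np.cos(al)*U+np.sin(al)*Z
    P=np.array([TR[0],TR[1],.021])+(hd+O[0])*U+O[1]*Z
    L=np.cross(Z,U)*ysign
    p=P-(s-back)*f-n*(h+ret)+lat*L
    return p, R.from_matrix(np.c_[np.cross(L,-f),L,-f])
def rows(poses):
    c=ctrl.read_state()['position']; r=Rst()
    for p,Rt in poses: print(np.round(r.inv().apply(p-c),4).tolist(),np.round((r.inv()*Rt).as_rotvec(),3).tolist())
E
python3 - <<'E'
from h import *
print(np.round(ctrl.read_state()['qpos'],2), Rst().as_matrix().round(2).tolist())
for ys in(1,-1):
    p,q=fpose('left',.45,40,.012,.02,.08,ysign=ys); print(p,q.as_matrix().round(2).tolist()); rows([(p,q)])
E
```

```text
[-0.05  0.45 -0.56  1.68  0.26  1.09 -0.62] [[-0.06, 1.0, 0.0], [1.0, 0.06, 0.0], [0.0, 0.0, -1.0]]
[0.50211299 0.41993862 0.07084832] [[0.05, -1.0, 0.04], [-0.76, -0.06, -0.64], [0.64, 0.0, -0.77]]
[0.1883, -0.0567, 0.1338] [-1.076, -0.006, 2.95]
[0.50211299 0.41993862 0.07084832] [[-0.05, 1.0, 0.04], [0.76, 0.06, -0.64], [-0.64, -0.0, -0.77]]
[0.1883, -0.0567, 0.1338] [0.004, -0.699, -0.001]
```

Run:
```python
from h import *
rows([fpose('left',.45,40,.012,.02,.2,ysign=-1),fpose('left',.45,40,.012,.02,.0,ysign=-1)])
```

```text
[0.2656, -0.0562, 0.042] [0.004, -0.699, -0.001]
[0.1368, -0.0569, 0.195] [0.004, -0.699, -0.001]
```

Emit:
servo_tool:
  moves:
    - [1,[0.04,-0.008,0],[0,-0.1,0]]
    - [1,[0.08,-0.016,0],[0,-0.2,0]]
    - [1,[0.12,-0.025,0.0],[0,-0.3,0]]
    - [1,[0.16,-0.034,0.01],[0,-0.4,0]]
    - [1,[0.2,-0.042,0.02],[0,-0.5,0]]
    - [1,[0.235,-0.05,0.03],[0,-0.6,0]]
    - [1,[0.266,-0.056,0.042],[0,-0.7,0]]
    - [1,[0.266,-0.056,0.042],[0,-0.7,0]]
    - [1,[0.266,-0.056,0.042],[0,-0.7,0]]
    - [1,[0.266,-0.056,0.042],[0,-0.7,0]]

```text
t: 9.87
position: [0.496, 0.4963, 0.1576]
eef_rot: [0.251, 0.642, 0.685, -0.237]
ft_force: [1.1, 0.0, 0.4]
gripper_width: 0.006
grip_force: 0.0
```

Run:
```python
from h import *
print(np.round(ctrl.read_state()['qpos'],2))
A=lambda th:40*(1.571-th)/(1.571-.45)
rows([fpose('left',.45,40,.012,.02,.2,ysign=-1),fpose('left',.45,40,.012,.02,.0,ysign=-1)]+[fpose('left',t,A(t),.012+.008*(t-.4)/1.1,ysign=-1) for t in np.arange(.4,1.51,.1)])
```

```text
[-0.83  0.91 -0.38  1.11  0.61  1.83 -1.15]
[-0.0029, 0.0013, -0.0043] [-0.001, 0.006, 0.002]
[-0.0017, 0.0014, 0.1957] [-0.001, 0.006, 0.002]
[-0.0197, 0.0014, 0.1977] [-0.001, -0.025, 0.002]
[-0.0237, 0.0014, 0.1949] [-0.001, 0.037, 0.002]
[-0.0278, 0.0014, 0.1925] [-0.001, 0.1, 0.002]
[-0.0322, 0.0014, 0.1905] [-0.001, 0.162, 0.002]
[-0.0366, 0.0014, 0.189] [-0.001, 0.224, 0.002]
[-0.0411, 0.0013, 0.188] [-0.001, 0.286, 0.002]
[-0.0457, 0.0013, 0.1875] [-0.001, 0.349, 0.002]
[-0.0502, 0.0013, 0.1875] [-0.001, 0.411, 0.002]
[-0.0547, 0.0013, 0.1879] [-0.001, 0.473, 0.002]
[-0.059, 0.0013, 0.1888] [-0.001, 0.536, 0.002]
[-0.0632, 0.0013, 0.1901] [-0.001, 0.598, 0.002]
[-0.0672, 0.0013, 0.1919] [-0.001, 0.66, 0.002]
```

Emit:
servo_tool:
  moves:
    - [1,[-0.002,0.0015,0.035],[0,0,0]]
    - [1,[-0.002,0.0015,0.07],[0,0,0]]
    - [1,[-0.002,0.0015,0.105],[0,0,0]]
    - [1,[-0.002,0.0015,0.14],[0,0,0]]
    - [1,[-0.002,0.0015,0.17],[0,0,0]]
    - [1,[-0.002,0.0015,0.19],[0,0,0]]
    - [1,[-0.002,0.0015,0.196],[0,0,0]]
    - [1,[-0.002,0.0015,0.196],[0,0,0]]

```text
t: 10.53
position: [0.508, 0.3658, 0.0134]
eef_rot: [0.251, 0.645, 0.683, -0.235]
ft_force: [0.1, -0.4, 0.6]
gripper_width: 0.007
grip_force: 0.0
```

Run:
```python
from h import *
st=ctrl.read_state();print(np.round(st['qpos'],2),st['ft_force'])
A=lambda th:40*(1.571-th)/(1.571-.45)
rows([fpose('left',t,A(t),.012+.008*(t-.4)/1.1,ysign=-1) for t in np.arange(.4,1.45,.1)])
```

```text
[-0.69  0.92 -0.36  1.47  0.67  1.48 -1.25] [ 0.14158856 -0.3897392   0.58312777]
[-0.0133, -0.0024, 0.0029] [-0.001, -0.028, -0.005]
[-0.0172, -0.0024, 0.0001] [-0.001, 0.034, -0.005]
[-0.0214, -0.0024, -0.0023] [-0.001, 0.097, -0.005]
[-0.0257, -0.0024, -0.0043] [-0.001, 0.159, -0.005]
[-0.0302, -0.0024, -0.0057] [-0.001, 0.221, -0.005]
[-0.0347, -0.0023, -0.0068] [-0.001, 0.283, -0.005]
[-0.0392, -0.0023, -0.0073] [-0.0, 0.346, -0.005]
[-0.0438, -0.0023, -0.0073] [-0.0, 0.408, -0.005]
[-0.0482, -0.0023, -0.0069] [-0.0, 0.47, -0.005]
[-0.0526, -0.0023, -0.0061] [0.0, 0.532, -0.005]
[-0.0568, -0.0022, -0.0047] [0.0, 0.595, -0.005]
```

Emit:
servo_tool:
  moves:
    - [1,[-0.007,-0.002,0],[0,0,0]]
    - [1,[-0.013,-0.002,0.0],[0,0.0,0]]
    - [1,[-0.017,-0.002,0],[0,0.034,0]]
    - [1,[-0.0215,-0.002,-0.0025],[0,0.097,-0.003]]
    - [1,[-0.0257,-0.002,-0.0043],[0,0.159,-0.004]]
    - [1,[-0.03,-0.002,-0.0057],[0,0.221,-0.005]]
    - [1,[-0.035,-0.002,-0.007],[0,0.283,-0.005]]
    - [1,[-0.039,-0.002,-0.0073],[0,0.346,-0.005]]
    - [1,[-0.044,-0.002,-0.0073],[0,0.408,-0.005]]
    - [1,[-0.048,-0.002,-0.007],[0,0.47,-0.005]]
    - [1,[-0.0525,-0.002,-0.006],[0,0.532,-0.005]]
    - [1,[-0.057,-0.002,-0.005],[0,0.595,-0.005]]
    - [1,[-0.057,-0.002,-0.005],[0,0.595,-0.005]]
    - [1,[-0.057,-0.002,-0.005],[0,0.595,-0.005]]

```text
t: 11.7
position: [0.5077, 0.3284, 0.0544]
eef_rot: [0.039, 0.682, 0.729, -0.036]
ft_force: [0.2, 0.1, 0.7]
gripper_width: 0.008
grip_force: 0.0
```

Run:
```python
from h import *
st=ctrl.read_state();print(np.round(st['qpos'],2),st['ft_force'])
rows([fpose('left',1.4,40*.171/1.121,.02,ysign=-1)]+[fpose('left',t,0,.02,ysign=-1) for t in (1.45,1.5,1.571)])
b=snap('side','side5')
cv2.imwrite('pics/c7.png',cv2.resize(b['img'][215:385,215:375],None,fx=3.5,fy=3.5,interpolation=2)[:,:,::-1])
```

```text
[-0.28  0.64 -0.57  1.79  0.52  0.93 -1.04] [0.21988908 0.06620975 0.69188454]
[-0.0029, 0.0002, 0.0017] [0.001, -0.001, 0.003]
[-0.0035, 0.0002, 0.0001] [0.001, 0.106, 0.003]
[-0.0063, 0.0002, -0.0003] [0.001, 0.106, 0.003]
[-0.0102, 0.0002, -0.0005] [0.001, 0.106, 0.003]
```

View pics/c7.png

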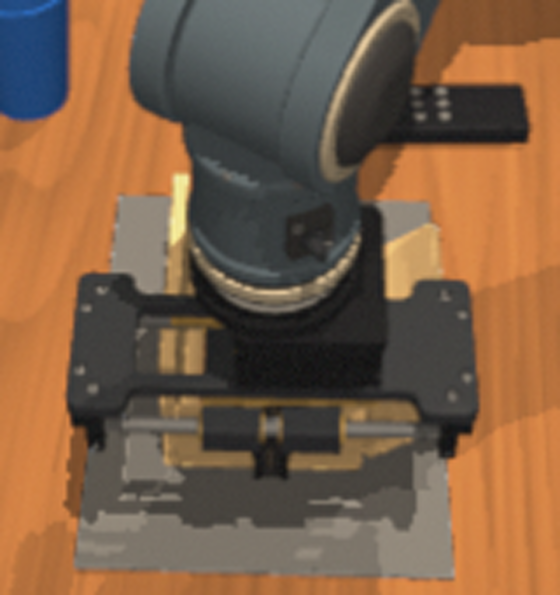

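The side view shows the left flap nearly up in front of the fingers (edge around (165–360, 465)). I'll straighten the tool and creep to the stop, watching force.

Emit:
servo_tool:
  moves:
    - [1,[-0.0035,0,0],[0,0.05,0.003]]
    - [1,[-0.0035,0,0],[0,0.105,0.003]]
    - [1,[-0.005,0,0],[0,0.105,0.003]]
    - [1,[-0.006,0,0],[0,0.105,0.003]]
    - [1,[-0.007,0,0],[0,0.105,0.003]]
    - [1,[-0.007,0,0],[0,0.105,0.003]]

```text
t: 12.25
position: [0.5067, 0.3232, 0.0533]
eef_rot: [-0.0, 0.683, 0.73, -0.001]
ft_force: [0.6, 0.4, -0.3]
gripper_width: 0.007
grip_force: 0.2
```

Emit:
servo_tool:
  moves:
    - [1,[-0.0005,0,0],[0,0,0]]
    - [1,[-0.001,0,0],[0,0,0]]
    - [1,[-0.001,0,0],[0,0,0]]

```text
t: 12.5
position: [0.5068, 0.3216, 0.0533]
eef_rot: [-0.001, 0.684, 0.73, -0.0]
ft_force: [-0.5, 1.6, 0.5]
gripper_width: 0.005
grip_force: 0.5
```

Emit:
servo_tool:
  moves:
    - [1,[-0.0005,0,0],[0,0,0]]
    - [1,[-0.001,0,0],[0,0,0]]
    - [1,[-0.001,0,0],[0,0,0]]

```text
t: 12.75
position: [0.5071, 0.3198, 0.0532]
eef_rot: [-0.001, 0.684, 0.73, -0.001]
ft_force: [-0.6, 0.2, 0.8]
gripper_width: 0.002
grip_force: 0.5
```

Emit:
servo_tool:
  moves:
    - [1,[-0.0005,0,0],[0,0,0]]
    - [1,[-0.001,0,0],[0,0,0]]
    - [1,[-0.001,0,0],[0,0,0]]

```text
t: 13.0
position: [0.5072, 0.3186, 0.0532]
eef_rot: [-0.001, 0.684, 0.729, -0.001]
ft_force: [-0.7, 0.8, -0.4]
gripper_width: 0.008
grip_force: 0.4
```

Emit:
servo_tool:
  moves:
    - [1,[-0.0005,0,0],[0,0,0]]
    - [1,[-0.001,0,0],[0,0,0]]
    - [1,[-0.001,0,0],[0,0,0]]

```text
t: 13.25
position: [0.5073, 0.3177, 0.0532]
eef_rot: [-0.001, 0.684, 0.729, -0.001]
ft_force: [-0.0, 1.1, 0.4]
gripper_width: 0.002
grip_force: 0.3
```

Emit:
servo_tool:
  moves:
    - [1,[-0.0005,0,0],[0,0,0]]
    - [1,[-0.001,0,0],[0,0,0]]
    - [1,[-0.001,0,0],[0,0,0]]

```text
t: 13.5
position: [0.5073, 0.317, 0.0532]
eef_rot: [-0.001, 0.684, 0.73, -0.001]
ft_force: [1.3, 0.8, -0.3]
gripper_width: 0.005
grip_force: 0.5
```

Emit:
servo_tool:
  moves:
    - [1,[-0.0005,0,0],[0,0,0]]
    - [1,[-0.001,0,0],[0,0,0]]
    - [1,[-0.001,0,0],[0,0,0]]

```text
t: 13.75
position: [0.5072, 0.3168, 0.0533]
eef_rot: [-0.001, 0.684, 0.73, 0.0]
ft_force: [-0.6, 4.2, -1.7]
gripper_width: 0.0
grip_force: 1.8
```

The stop is reached: force jumps to 4.2 N at y = 0.317. I'll back off and rise, then go to the right flap.

Emit:
servo_tool:
  moves:
    - [1,[0.01,0,0],[0,0,0]]
    - [1,[0.03,0,-0.01],[0,0,0]]
    - [1,[0.03,0,-0.05],[0,0,0]]
    - [1,[0.03,0,-0.09],[0,0,0]]
    - [1,[0.03,0,-0.13],[0,0,0]]
    - [1,[0.01,0,-0.16],[0,0,0]]
    - [1,[-0.02,0,-0.17],[0,0,0]]
    - [1,[-0.06,0,-0.17],[0,0,0]]
    - [1,[-0.1,0,-0.17],[0,0,0]]
    - [1,[-0.14,0,-0.17],[0,0,0]]
    - [1,[-0.18,0,-0.17],[0,0,0]]
    - [1,[-0.22,0,-0.17],[0,0.1,0]]
    - [1,[-0.22,0,-0.17],[0,0.1,0]]

```text
t: 14.83
position: [0.5242, 0.0774, 0.2215]
eef_rot: [-0.035, 0.693, 0.719, 0.031]
ft_force: [1.6, -4.3, -1.3]
gripper_width: 0.004
grip_force: 0.0
```

Run:
```python
from h import *
print(np.round(ctrl.read_state()['qpos'],2))
rows([fpose('right',.3,40,.012,.02,.2),fpose('right',.3,40,.012,.02,.0)]); print(fpose('right',.3,40,.012,.02,.0)[0])
```

```text
[ 0.4   0.31 -0.7   1.85  0.12  1.04 -0.3 ]
[-0.1201, 0.0027, 0.0559] [0.006, 0.605, -0.025]
[-0.0063, 0.0001, 0.2204] [0.006, 0.605, -0.025]
[0.52277765 0.09148332 0.00145615]
```

Run:
```python
from h import *
rows([fpose('right',.3,35,.008,.012,.2),fpose('right',.3,35,.008,.012,.0)]); print(fpose('right',.3,35,.008,.012,.0)[0],fpose('right',.3,35,.008,.012,.2)[0])
```

```text
[-0.1026, 0.0022, 0.0376] [0.004, 0.518, -0.025]
[-0.0036, 0.0, 0.2114] [0.004, 0.518, -0.025]
[0.52266075 0.09334135 0.01072581] [ 0.52986378 -0.02114757  0.17455622]
```

Emit:
servo_tool:
  moves:
    - [1,[-0.025,0.0005,0.005],[0,0.1,-0.005]]
    - [1,[-0.05,0.001,0.012],[0,0.2,-0.01]]
    - [1,[-0.075,0.0015,0.02],[0,0.3,-0.015]]
    - [1,[-0.095,0.002,0.03],[0,0.4,-0.02]]
    - [1,[-0.103,0.002,0.0376],[0.004,0.518,-0.025]]
    - [1,[-0.103,0.002,0.0376],[0.004,0.518,-0.025]]
    - [1,[-0.103,0.002,0.0376],[0.004,0.518,-0.025]]
    - [1,[-0.103,0.002,0.0376],[0.004,0.518,-0.025]]

```text
t: 15.5
position: [0.5298, -0.0011, 0.1755]
eef_rot: [-0.224, 0.642, 0.704, 0.206]
ft_force: [0.5, 0.1, 0.3]
gripper_width: 0.003
grip_force: 0.0
```

Run:
```python
from h import *
print(np.round(ctrl.read_state()['qpos'],2))
rows([fpose('right',.3,35,.008,.012,.2),fpose('right',.3,35,.008,.012,.0)])
```

```text
[ 0.84  0.55 -0.81  1.85 -0.25  1.03  0.33]
[-0.0169, -0.0018, -0.0108] [-0.014, -0.007, 0.023]
[-0.0183, 0.0011, 0.1892] [-0.014, -0.007, 0.023]
```

Emit:
servo_tool:
  moves:
    - [1,[-0.017,-0.002,-0.011],[-0.014,-0.007,0.023]]
    - [1,[-0.017,-0.002,-0.011],[-0.014,-0.007,0.023]]
    - [1,[-0.017,-0.002,-0.011],[-0.014,-0.007,0.023]]

```text
t: 15.75
position: [0.5301, -0.0219, 0.1755]
eef_rot: [-0.218, 0.653, 0.696, 0.206]
ft_force: [1.4, -0.1, -0.2]
gripper_width: 0.004
grip_force: 0.0
```

Run:
```python
from h import *
print(np.round(ctrl.read_state()['qpos'],2))
rows([fpose('right',.3,35,.008,.012,.2),fpose('right',.3,35,.008,.012,.0)])
```

```text
[ 0.87  0.55 -0.79  1.84 -0.25  1.03  0.34]
[0.0001, -0.0002, 0.0013] [0.002, 0.002, 0.002]
[0.0005, -0.0006, 0.2013] [0.002, 0.002, 0.002]
```

Emit:
servo_tool:
  moves:
    - [1,[0,0,0.035],[0,0,0]]
    - [1,[0,0,0.07],[0,0,0]]
    - [1,[0,0,0.105],[0,0,0]]
    - [1,[0,0,0.14],[0,0,0]]
    - [1,[0,0,0.17],[0,0,0]]
    - [1,[0,0,0.19],[0,0,0]]
    - [1,[0,0,0.198],[0,0,0]]
    - [1,[0,0,0.198],[0,0,0]]
    - [1,[0,0,0.198],[0,0,0]]

```text
t: 16.5
position: [0.5237, 0.0914, 0.0133]
eef_rot: [-0.218, 0.652, 0.696, 0.207]
ft_force: [0.8, 0.3, 0.1]
gripper_width: 0.005
grip_force: 0.0
```

Run:
```python
from h import *
st=ctrl.read_state();print(np.round(st['qpos'],2),st['ft_force'])
A=lambda th:35*(1.571-th)/(1.571-.3)
rows([fpose('right',t,A(t),.008+.012*(t-.25)/1.15) for t in np.r_[.25,.3,np.arange(.4,1.45,.1)]])
```

```text
[ 0.64  0.77 -0.74  2.   -0.21  0.6   0.29] [0.8351368  0.31002022 0.09033892]
[0.0105, -0.0009, 0.0055] [0.002, 0.024, 0.002]
[0.0122, -0.0009, 0.0038] [0.002, 0.0, 0.002]
[0.0158, -0.0009, 0.0006] [0.002, -0.048, 0.002]
[0.0196, -0.0009, -0.0023] [0.002, -0.096, 0.002]
[0.0238, -0.0009, -0.0047] [0.002, -0.144, 0.002]
[0.0281, -0.0009, -0.0066] [0.002, -0.192, 0.002]
[0.0325, -0.0009, -0.0081] [0.002, -0.24, 0.002]
[0.0371, -0.0008, -0.0091] [0.002, -0.288, 0.002]
[0.0417, -0.0008, -0.0097] [0.002, -0.336, 0.001]
[0.0463, -0.0008, -0.0097] [0.002, -0.384, 0.001]
[0.0509, -0.0008, -0.0092] [0.002, -0.432, 0.001]
[0.0553, -0.0008, -0.0083] [0.003, -0.48, 0.001]
[0.0596, -0.0008, -0.0069] [0.003, -0.528, 0.001]
```

Emit:
servo_tool:
  moves:
    - [1,[0.005,-0.001,0.002],[0,0,0]]
    - [1,[0.0105,-0.001,0.003],[0,0,0]]
    - [1,[0.0122,-0.001,0.003],[0,0,0]]
    - [1,[0.0158,-0.001,0.0006],[0,-0.048,0]]
    - [1,[0.0196,-0.001,-0.0023],[0,-0.096,0]]
    - [1,[0.0238,-0.001,-0.0047],[0,-0.144,0]]
    - [1,[0.0281,-0.001,-0.0066],[0,-0.192,0]]
    - [1,[0.0325,-0.001,-0.008],[0,-0.24,0]]
    - [1,[0.037,-0.001,-0.009],[0,-0.288,0]]
    - [1,[0.0417,-0.001,-0.0097],[0,-0.336,0]]
    - [1,[0.0463,-0.001,-0.0097],[0,-0.384,0]]
    - [1,[0.051,-0.001,-0.009],[0,-0.432,0]]
    - [1,[0.0553,-0.001,-0.008],[0,-0.48,0]]
    - [1,[0.0596,-0.001,-0.007],[0,-0.528,0]]
    - [1,[0.0596,-0.001,-0.007],[0,-0.528,0]]
    - [1,[0.0596,-0.001,-0.007],[0,-0.528,0]]

```text
t: 17.83
position: [0.5192, 0.1371, 0.0532]
eef_rot: [-0.03, 0.683, 0.729, 0.03]
ft_force: [1.1, -1.5, 0.3]
gripper_width: 0.002
grip_force: 0.0
```

Run:
```python
from h import *
st=ctrl.read_state();print(np.round(st['qpos'],2),st['ft_force'])
rows([fpose('right',t,0,.02) for t in (1.4,1.45,1.5,1.571)]); print(fpose('right',1.571,0,.02)[0])
```

```text
[-0.02  0.48 -0.34  2.01  0.12  0.65 -0.35] [ 1.09353699 -1.49846901  0.34623622]
[-0.0026, 0.0007, -0.0009] [0.003, -0.084, 0.002]
[0.0001, 0.0007, -0.0014] [0.003, -0.084, 0.002]
[0.0029, 0.0007, -0.0019] [0.003, -0.084, 0.002]
[0.0068, 0.0007, -0.0022] [0.003, -0.084, 0.002]
[0.51949347 0.14368384 0.05600163]
```

Emit:
servo_tool:
  moves:
    - [1,[0.0,0,-0.001],[0,-0.084,0]]
    - [1,[0.001,0,-0.001],[0,-0.084,0]]
    - [1,[0.003,0,-0.001],[0,-0.084,0]]
    - [1,[0.004,0,-0.001],[0,-0.084,0]]
    - [1,[0.005,0,-0.001],[0,-0.084,0]]
    - [1,[0.005,0,-0.001],[0,-0.084,0]]

```text
t: 18.33
position: [0.5189, 0.1392, 0.0535]
eef_rot: [0.0, 0.686, 0.728, -0.0]
ft_force: [-1.1, -0.7, 0.5]
gripper_width: 0.006
grip_force: 0.4
```

Emit:
servo_tool:
  moves:
    - [1,[0.0005,0,0],[0,0,0]]
    - [1,[0.001,0,0],[0,0,0]]
    - [1,[0.001,0,0],[0,0,0]]

```text
t: 18.58
position: [0.5188, 0.1411, 0.0537]
eef_rot: [0.001, 0.685, 0.729, 0.0]
ft_force: [0.1, -0.6, 0.7]
gripper_width: 0.001
grip_force: 0.5
```

Emit:
servo_tool:
  moves:
    - [1,[0.0005,0,0],[0,0,0]]
    - [1,[0.001,0,0],[0,0,0]]
    - [1,[0.001,0,0],[0,0,0]]

```text
t: 18.83
position: [0.5188, 0.1422, 0.0538]
eef_rot: [0.001, 0.685, 0.729, -0.0]
ft_force: [0.2, -1.6, 0.9]
gripper_width: 0.006
grip_force: 0.9
```

Emit:
servo_tool:
  moves:
    - [1,[0.0005,0,0],[0,0,0]]
    - [1,[0.001,0,0],[0,0,0]]
    - [1,[0.001,0,0],[0,0,0]]

```text
t: 19.08
position: [0.5188, 0.1423, 0.0538]
eef_rot: [0.001, 0.685, 0.729, -0.001]
ft_force: [0.1, -5.1, 2.4]
gripper_width: 0.008
grip_force: 2.6
```

Emit:
servo_tool:
  moves:
    - [1,[0.0005,0,0],[0,0,0]]
    - [1,[0.001,0,0],[0,0,0]]
    - [1,[0.001,0,0],[0,0,0]]

```text
t: 19.33
position: [0.5188, 0.1428, 0.0538]
eef_rot: [0.001, 0.685, 0.728, -0.001]
ft_force: [0.2, -5.4, 3.2]
gripper_width: 0.006
grip_force: 3.1
```

The right stop is reached: −5 N at y = 0.1425. The midpoint of the two stops is about 0.230, which is centred. Now the front flap.

Run:
```python
from h import *
p,q=fpose('front',.62,0,.012,.02,0,ysign=-1); p=p+[0,0,.15]; print(p); rows([(p,q)])
```

```text
[0.38534278 0.22290557 0.18444591]
[0.0877, -0.1282, -0.131] [-0.002, 0.003, -1.573]
```

Emit:
servo_tool:
  moves:
    - [1,[-0.01,0,0],[0,0,0]]
    - [1,[-0.03,0,-0.01],[0,0,0]]
    - [1,[-0.03,0,-0.05],[0,0,0]]
    - [1,[-0.03,0,-0.09],[0,0,0]]
    - [1,[-0.03,0,-0.13],[0,0,-0.12]]
    - [1,[-0.02,-0.02,-0.131],[0,0,-0.24]]
    - [1,[-0.01,-0.04,-0.131],[0,0,-0.36]]
    - [1,[0,-0.06,-0.131],[0,0,-0.48]]
    - [1,[0.02,-0.08,-0.131],[0,0,-0.6]]
    - [1,[0.04,-0.1,-0.131],[0,0,-0.72]]
    - [1,[0.06,-0.115,-0.131],[0,0,-0.84]]
    - [1,[0.088,-0.128,-0.131],[0,0,-0.96]]
    - [1,[0.088,-0.128,-0.131],[0,0,-1.08]]
    - [1,[0.088,-0.128,-0.131],[0,0,-1.2]]
    - [1,[0.088,-0.128,-0.131],[0,0,-1.32]]
    - [1,[0.088,-0.128,-0.131],[0,0,-1.44]]
    - [1,[0.088,-0.128,-0.131],[0,0,-1.573]]
    - [1,[0.088,-0.128,-0.131],[0,0,-1.573]]
    - [1,[0.088,-0.128,-0.131],[0,0,-1.573]]

```text
t: 20.92
position: [0.3851, 0.225, 0.1845]
eef_rot: [0.001, -0.031, 1.0, 0.0]
ft_force: [0.2, 0.4, 0.3]
gripper_width: 0.003
grip_force: 0.0
```

Run:
```python
from h import *
print(np.round(ctrl.read_state()['qpos'],2))
p,q=fpose('front',.62,30,.012,.02,0,ysign=-1); print(p); rows([(p+[0,0,.13],q)])
```

```text
[-0.02  0.2  -0.68  2.07  0.15  0.93  0.86]
[0.39527539 0.22353048 0.0213036 ]
[-0.01, -0.0021, 0.0332] [-0.0, -0.522, -0.001]
```

Emit:
servo_tool:
  moves:
    - [1,[-0.002,0,0],[0,-0.1,0]]
    - [1,[-0.004,-0.001,0],[0,-0.2,0]]
    - [1,[-0.006,-0.002,0],[0,-0.3,0]]
    - [1,[-0.008,-0.002,0],[0,-0.4,0]]
    - [1,[-0.01,-0.002,0.01],[0,-0.522,0]]
    - [1,[-0.01,-0.002,0.033],[0,-0.522,0]]
    - [1,[-0.01,-0.002,0.033],[0,-0.522,0]]
    - [1,[-0.01,-0.002,0.033],[0,-0.522,0]]

```text
t: 21.58
position: [0.3928, 0.2223, 0.1489]
eef_rot: [0.257, -0.032, 0.966, 0.007]
ft_force: [-1.4, -0.4, -0.3]
gripper_width: 0.009
grip_force: 0.0
```

Run:
```python
from h import *
print(np.round(ctrl.read_state()['qpos'],2))
p,q=fpose('front',.62,30,.012,.02,0,ysign=-1); print(p); rows([(p+[0,0,.13],q),(p,q)])
```

```text
[-0.23  0.1  -0.66  2.4   1.02  0.51 -0.1 ]
[0.39527539 0.22353048 0.0213036 ]
[-0.0034, 0.0011, -0.0008] [-0.001, -0.004, 0.003]
[0.0611, 0.0014, 0.1121] [-0.001, -0.004, 0.003]
```

Emit:
servo_tool:
  moves:
    - [1,[0.01,0.001,0.023],[0,0,0]]
    - [1,[0.025,0.001,0.05],[0,0,0]]
    - [1,[0.04,0.001,0.077],[0,0,0]]
    - [1,[0.04,0.001,0.077],[0,0,0]]

```text
t: 21.92
position: [0.3975, 0.2221, 0.0654]
eef_rot: [0.254, -0.037, 0.966, -0.003]
ft_force: [-1.7, 0.2, -2.5]
gripper_width: 0.009
grip_force: 0.0
```

Run:
```python
from h import *
print(np.round(ctrl.read_state()['qpos'],2))
p,q=fpose('front',.62,30,.012,.02,0,ysign=-1); rows([(p,q)])
```

```text
[-0.01  0.44 -0.99  2.44  1.54  0.75 -0.61]
[0.0235, 0.0027, 0.0373] [-0.019, -0.01, 0.018]
```

Emit:
servo_tool:
  moves:
    - [1,[0.007,0.001,0.012],[0,0,0]]
    - [1,[0.015,0.002,0.025],[-0.01,-0.005,0.01]]
    - [1,[0.0225,0.0027,0.037],[-0.019,-0.01,0.018]]
    - [1,[0.0225,0.0027,0.037],[-0.019,-0.01,0.018]]
    - [1,[0.0225,0.0027,0.037],[-0.019,-0.01,0.018]]

```text
t: 22.33
position: [0.4019, 0.2274, 0.02]
eef_rot: [0.25, -0.026, 0.968, 0.006]
ft_force: [-0.3, -0.5, -0.3]
gripper_width: 0.004
grip_force: 0.0
```

Run:
```python
from h import *
st=ctrl.read_state();print(np.round(st['qpos'],2),st['ft_force'])
A=lambda th:30*(1.571-th)/(1.571-.6)
rows([fpose('front',.62,30,.012,.02,0,ysign=-1)]+[fpose('front',t,A(t),.012+.008*(t-.6)/.8,ysign=-1) for t in np.arange(.6,1.45,.1)])
```

```text
[ 0.2   0.94 -1.38  2.44  1.72  1.27 -0.67] [-0.25123531 -0.45705548 -0.26630566]
[0.0054, -0.0035, -0.0045] [-0.006, -0.019, -0.007]
[-0.0137, -0.0034, -0.0042] [-0.006, -0.019, -0.007]
[-0.0177, -0.0034, -0.0067] [-0.006, 0.035, -0.007]
[-0.0219, -0.0033, -0.0087] [-0.006, 0.089, -0.008]
[-0.0263, -0.0033, -0.0103] [-0.006, 0.143, -0.008]
[-0.0308, -0.0033, -0.0114] [-0.006, 0.197, -0.008]
[-0.0353, -0.0033, -0.012] [-0.005, 0.251, -0.008]
[-0.0398, -0.0032, -0.0121] [-0.005, 0.305, -0.008]
[-0.0442, -0.0032, -0.0118] [-0.005, 0.358, -0.008]
[-0.0486, -0.0032, -0.0109] [-0.005, 0.412, -0.009]
```

Emit:
servo_tool:
  moves:
    - [1,[-0.005,-0.002,-0.002],[0,0,0]]
    - [1,[-0.01,-0.003,-0.004],[0,0,0]]
    - [1,[-0.0137,-0.0034,-0.0042],[0,0,0]]
    - [1,[-0.0177,-0.0034,-0.0067],[0,0.035,-0.007]]
    - [1,[-0.022,-0.0033,-0.0087],[0,0.089,-0.008]]
    - [1,[-0.0263,-0.0033,-0.0103],[0,0.143,-0.008]]
    - [1,[-0.031,-0.0033,-0.0114],[0,0.197,-0.008]]
    - [1,[-0.0353,-0.0033,-0.012],[0,0.251,-0.008]]
    - [1,[-0.0353,-0.0033,-0.012],[0,0.251,-0.008]]

```text
t: 23.08
position: [0.4324, 0.2277, 0.0561]
eef_rot: [0.137, -0.031, 0.99, 0.002]
ft_force: [1.1, 0.7, 0.3]
gripper_width: 0.008
grip_force: 0.0
```

Run:
```python
from h import *
st=ctrl.read_state();print(np.round(st['qpos'],2),st['ft_force'])
A=lambda th:30*(1.571-th)/(1.571-.6)
rows([fpose('front',t,A(t),.012+.008*(t-.6)/.8,ysign=-1) for t in np.arange(1.1,1.45,.1)])
```

```text
[ 0.35  0.8  -1.37  2.24  1.32  1.02 -0.18] [1.07705323 0.71813192 0.30388604]
[0.0075, -0.0018, 0.0068] [-0.005, 0.021, 0.0]
[0.0032, -0.0018, 0.0057] [-0.005, 0.075, 0.0]
[-0.0012, -0.0018, 0.005] [-0.005, 0.129, -0.0]
[-0.0057, -0.0018, 0.0048] [-0.005, 0.182, -0.0]
```

Emit:
servo_tool:
  moves:
    - [1,[0,-0.001,0.002],[0,0.05,0]]
    - [1,[0,-0.002,0.004],[0,0.1,0]]
    - [1,[-0.002,-0.002,0.005],[0,0.15,0]]
    - [1,[-0.005,-0.002,0.005],[0,0.182,0]]
    - [1,[-0.005,-0.002,0.005],[0,0.182,0]]
    - [1,[-0.005,-0.002,0.005],[0,0.182,0]]

```text
t: 23.58
position: [0.4347, 0.2256, 0.0496]
eef_rot: [0.044, -0.033, 0.998, -0.001]
ft_force: [0.2, 0.1, -0.1]
gripper_width: 0.009
grip_force: 0.0
```

Run:
```python
from h import *
st=ctrl.read_state();print(np.round(st['qpos'],2),st['ft_force'])
rows([fpose('front',t,0,.02,ysign=-1) for t in (1.4,1.5,1.571)]);print(fpose('front',1.571,0,.02,ysign=-1)[0])
```

```text
[ 0.37  0.87 -1.37  2.13  1.11  1.08  0.05] [ 0.22916287  0.07611448 -0.13549497]
[-0.0031, 0.0003, -0.004] [-0.006, 0.089, 0.004]
[-0.0086, 0.0003, -0.0049] [-0.006, 0.089, 0.004]
[-0.0125, 0.0003, -0.0053] [-0.006, 0.089, 0.004]
[0.44664438 0.22676234 0.05600163]
```

Emit:
servo_tool:
  moves:
    - [1,[-0.002,0,-0.002],[0,0.045,0.002]]
    - [1,[-0.003,0,-0.003],[0,0.089,0.004]]
    - [1,[-0.0045,0,-0.004],[0,0.089,0.004]]
    - [1,[-0.006,0,-0.004],[0,0.089,0.004]]
    - [1,[-0.0075,0,-0.004],[0,0.089,0.004]]
    - [1,[-0.009,0,-0.004],[0,0.089,0.004]]
    - [1,[-0.009,0,-0.004],[0,0.089,0.004]]

```text
t: 24.17
position: [0.4427, 0.2263, 0.0536]
eef_rot: [-0.002, -0.032, 0.999, -0.002]
ft_force: [-1.5, -0.1, 0.4]
gripper_width: 0.009
grip_force: 0.4
```

Emit:
servo_tool:
  moves:
    - [1,[-0.0005,0,0],[0,0,0]]
    - [1,[-0.001,0,0],[0,0,0]]
    - [1,[-0.001,0,0],[0,0,0]]

```text
t: 24.42
position: [0.444, 0.2264, 0.0535]
eef_rot: [-0.002, -0.031, 1.0, -0.002]
ft_force: [-1.5, -0.6, 1.1]
gripper_width: 0.002
grip_force: 0.5
```

Emit:
servo_tool:
  moves:
    - [1,[-0.0005,0,0],[0,0,0]]
    - [1,[-0.001,0,0],[0,0,0]]
    - [1,[-0.001,0,0],[0,0,0]]

```text
t: 24.67
position: [0.4451, 0.2265, 0.0535]
eef_rot: [-0.002, -0.031, 1.0, -0.002]
ft_force: [-0.8, -0.1, 1.0]
gripper_width: 0.008
grip_force: 0.3
```

Emit:
servo_tool:
  moves:
    - [1,[-0.0005,0,0],[0,0,0]]
    - [1,[-0.001,0,0],[0,0,0]]
    - [1,[-0.001,0,0],[0,0,0]]

```text
t: 24.92
position: [0.4462, 0.2265, 0.0535]
eef_rot: [-0.002, -0.031, 1.0, -0.002]
ft_force: [-1.8, -1.4, 0.6]
gripper_width: 0.002
grip_force: 0.3
```

Emit:
servo_tool:
  moves:
    - [1,[-0.0005,0,0],[0,0,0]]
    - [1,[-0.001,0,0],[0,0,0]]
    - [1,[-0.001,0,0],[0,0,0]]

```text
t: 25.17
position: [0.4465, 0.2265, 0.0535]
eef_rot: [-0.003, -0.031, 1.0, -0.002]
ft_force: [-2.1, -0.2, 2.1]
gripper_width: 0.003
grip_force: 1.3
```

Emit:
servo_tool:
  moves:
    - [1,[-0.0005,0,0],[0,0,0]]
    - [1,[-0.001,0,0],[0,0,0]]
    - [1,[-0.001,0,0],[0,0,0]]

```text
t: 25.42
position: [0.4466, 0.2265, 0.0535]
eef_rot: [-0.003, -0.032, 0.999, -0.003]
ft_force: [-5.0, -1.3, 4.0]
gripper_width: 0.004
grip_force: 2.7
```

The front stop is reached: −5 N at x = 0.4466. I'll back off, rise and check.

Emit:
servo_tool:
  moves:
    - [1,[0.01,0,0],[0,0,0]]
    - [1,[0.02,0,-0.01],[0,0,0]]
    - [1,[0.02,0,-0.05],[0,0,0]]
    - [1,[0.02,0,-0.09],[0,0,0]]
    - [1,[0.02,0,-0.13],[0,0,0]]
    - [1,[0.02,0.0,-0.17],[0,0,0]]
    - [1,[0.0,-0.04,-0.18],[0,0,0]]
    - [1,[-0.02,-0.08,-0.18],[0,0,0]]
    - [1,[-0.04,-0.12,-0.18],[0,0,0]]
    - [1,[-0.05,-0.16,-0.18],[0,0,0]]
    - [1,[-0.05,-0.2,-0.18],[0,0,0]]
    - [1,[-0.05,-0.24,-0.18],[0,0,0]]
    - [1,[-0.05,-0.28,-0.18],[0,0,0]]
    - [1,[-0.05,-0.32,-0.18],[0,0,0]]
    - [1,[-0.05,-0.36,-0.18],[0,0,0]]
    - [1,[-0.05,-0.4,-0.18],[0,0,0]]
    - [1,[-0.05,-0.4,-0.18],[0,0,0]]

```text
t: 26.83
position: [0.5237, -0.1797, 0.2335]
eef_rot: [-0.002, -0.024, 1.0, -0.004]
ft_force: [0.7, -0.6, 0.1]
gripper_width: 0.006
grip_force: 0.0
```

Run:
```python
from h import *
a=snap('top','top9');b=snap('side','side9')
A=cv2.resize(a['img'][195:295,125:258],None,fx=3,fy=3,interpolation=2)[:,:,::-1]
B=cv2.resize(b['img'][235:385,228:361],None,fx=3,fy=3,interpolation=2)[:,:,::-1]
A=cv2.copyMakeBorder(A,0,B.shape[0]-A.shape[0],0,0,0)
M=np.hstack([A,B]);cv2.imwrite('pics/c9.png',M); print(M.shape)
```

```text
(450, 798, 3)
```

View pics/c9.png

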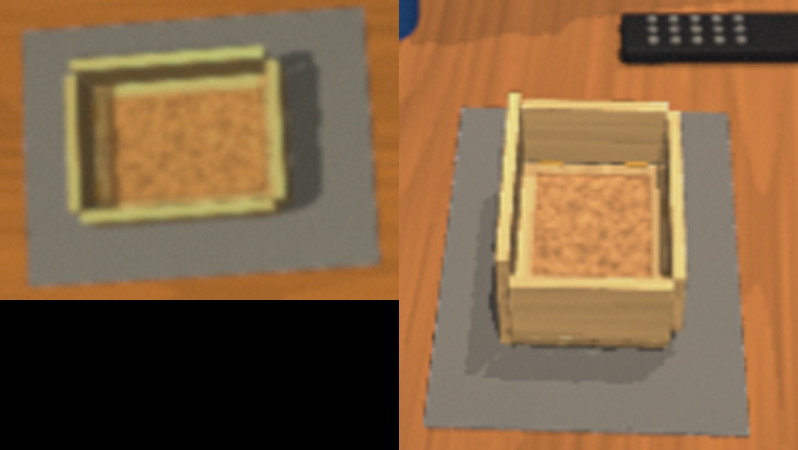

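The box stands open. In the top half the wall's top edge runs (70,66)–(264,51) and the front flap's top (82,216)–(276,206). One fit checks the centring and the angles.

Run:
```python
from h import *
from scipy.optimize import least_squares
a=load('top9');b=load('side9')
def pts(p):
    x,y,t,f,l,r=p
    m=lambda q:(55*np.cos(q)+4*np.sin(q),18+55*np.sin(q)-4*np.cos(q))
    (uf,zf),(ul,zl),(ur,zr)=m(f),m(l),m(r)
    P=np.array([[54,70,88],[54,-70,88],[-50-uf,70,zf],[-50-uf,-70,zf],[50,70+ul,zl],[-50,70+ul,zl],[50,-70-ur,zr],[-50,-70-ur,zr]])/1000
    c,s=np.cos(t),np.sin(t)
    return P@np.array([[c,s,0],[-s,c,0],[0,0,1]])+[x,y,.003]
oa=(np.array([[70,66],[264,51],[82,216],[276,206],[71,78],[75,211],[272,62],[280,198]])+.5)/3-.5+[125,195]
ob=(np.array([[504,250],[514,96],[679,275],[673,113],[512,282],[672,285],[522,105],[667,106]])-[399,0]+.5)/3-.5+[228,235]
for nm,f,w in(('both',lambda p:np.r_[(w2px(a,pts(p))-oa).ravel(),(w2px(b,pts(p))-ob).ravel()],0),):
    r=least_squares(f,[.515,.23,.06,1.5,1.5,1.5],loss='soft_l1'); print(np.round(r.x,4),np.degrees(r.x[2])); print(np.round(f(r.x).reshape(-1,2),1).tolist())
```

```text
[0.5136 0.2318 0.0654 1.5809 1.5337 1.5935] 3.747602314637719
[[0.2, 0.1], [-0.1, 0.2], [-0.3, 0.5], [-0.4, -0.8], [-1.0, -0.6], [-0.8, 0.8], [-0.5, -0.5], [-0.5, 0.2], [-0.6, 1.9], [0.4, -2.3], [0.2, -0.1], [0.1, -1.9], [-1.0, -0.9], [0.7, -0.7], [-0.1, -1.1], [0.4, -0.6]]
```

Within about 2 mm and 0.3° of the pad's centre and heading, with the flaps upright within the measuring error.

```bash
python3 -c "
from cell import ctrl
print(ctrl.job_done())"
```

```text
the job is handed in; nothing more can be done
None
```

The tray stands as an open box in the middle of the pad: I measured it about 2 mm off centre and 0.3° off square, all three flaps were pushed to their stops, and the tumbler and remote were not touched. The job is handed in at about 27 s on the robot's clock.

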